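Locate a die block in the corner of a magnetic chuck

TASK

First swing the magnetic chuck's lever to the middle of its three marks (half hold) and leave it there. Then fetch the slotted steel die block from the bench, lay it flat on the chuck with one long side along the long stop, and press it into the corner so that it bears firmly on both stops at once; finish while still holding it pressed there, without letting go. Leave everything else on the bench where it is.

Things in the scene. Friction and masses are not known exactly. Their poses are not given: they have to be found in the camera images.
- chuck: fixed magnetic chuck: steel block 160 (x) x 120 (y) x 40 high, brass strips flush in its top; origin at its underside's centre, z up; yaw within 0.3 rad. A round grey lever housing, radius 50, 36 high, is beside its -y face, centre (0, -120). Two stop rails on its top form a corner on the +x +y side. The magnet's pull is too weak to notice: the block slides and lifts freely
- corner (a point): where the inner faces of the two stops meet, at the level of the chuck's top, at (62, 45, 40) in the chuck's frame, axes as the chuck's. The block sits towards -x and -y of this point; seated with its length along x, its origin is at (-30, -20, 0) from here
- long_stop: the long stop rail, fixed on the chuck's top, 130 long (x) x 12 x 12 high, darker steel; its inner face looks to the chuck's -y and the block's long side goes against it. Origin at the centre of its underside
- short_stop: the short stop rail, fixed on the chuck's top, 12 x 90 long (y) x 12 high, darker steel; its inner face looks to the chuck's -x and the block's end goes against it. Origin at the centre of its underside
- hold_lever (a joint): rad; flat arm turning level on top of the round housing. 0: it points along the chuck's -x; grows anticlockwise seen from above to pi/2, pointing along -y. Three raised dark radial marks lie under it at 0, pi/4 (the middle one, half hold; met within 0.12) and pi/2. Starts between 0 and 0.45; stays where it is left; 2.5 N at the knob moves it
- lever_pivot (a point): on the lever's axis, on top of the round housing, at (0, -120, 36) in the chuck's frame
- lever_knob (a point): top centre of the lever's upright black round knob, 22 in diameter and 40 tall, its top 90 above the bench, on the arm's end 80 from the lever's axis. The arm below it is 10 wide, its top 50 above the bench
- die_block: loose steel block 60 long (x) x 40 wide (y) x 42 high, 0.65 kg; the only one with a slot (14 wide, 14 deep, along x) in its top. Origin at its underside's centre, z up. Either long side may go against the long stop. It swaps places with slug and spacer. Held across its width, fingertips more than 12 above its underside, the fingers pass over the stops
- slug: bystander: plain round steel slug, 50 in diameter, 40 high, loose; origin at the centre of its underside
- spacer: bystander: plain square steel spacer, 36 x 36 x 30 high, loose; origin at the centre of its underside
- screwdriver: bystander: screwdriver lying on the bench near the robot
- wrench: bystander: steel wrench lying left of the chuck
- mallet: bystander: hammer lying left of the chuck
- jar: bystander: amber jar with a black cap, 60 in diameter, 60 high, beyond the steel parts; origin at the centre of its underside
There are look-alikes about, which are no part of the job. Leave any purple or red look-alike of the die_block alone.

How it is judged:
By the outcome, as a careful person would: the job done as asked, in the order asked, and still so for the second after the job is handed in, while the arm keeps its last pose, push and grip.
It also fails if it takes over 70 s, if anything falls off the work surface, if the arm or the gripper's body presses on something with over 40 N, if the wrist force passes 120 N, or if a joint passes its speed limit or range.

ROBOT

A 7-joint arm with a two-finger parallel gripper is mounted at the origin on the work surface. World frame = base frame: x ahead of the robot, y to its left, z up, the work surface at z = 0. Lengths are in m, angles in rad, forces in N, time in s.
With the tool pointing down it reaches from about 0.425 to 0.925 m from the base axis. Payload 6.8 kg.
Tool frame: the origin (TCP) lies on the front face of the gripper's body, between the roots of the fingers; the fingertips stand 73 mm ahead of it and the grasp point (between the pads) lies 54 mm ahead of it (env.nose_length is the distance from the TCP to the fingertips, in m); z points along the fingers, y is the direction in which the jaws open and shut (so a half turn about z gives the same grasp; the last joint's range is limited). The gripper opens to 85 mm and grips with 20 to 120 N. Pads are 22 mm wide; open, the fingers measure 114 mm over their backs; the gripper's body (76 mm by 85 mm) begins 54 mm behind the grasp point. The pads swing forward as they close: fully open they stand 13 mm farther back than shut.
Start: joints at [1.079, 0.477, 0.022, 1.555, -0.011, 1.109, -0.083], TCP at [0.253, -0.626, 0.304] pointing down, gripper open.
Joint ranges: [-2.96, 2.96], [-0.34, 2.1], [-1.41, 1.46], [0.24, 2.44], [-1.37, 4.51], [0.17, 1.92], [-2.96, 2.96]. Speed limits (rad/s): [2.39, 2.39, 3.14, 3.14, 3.14, 3.14, 3.14].

INTERFACE

Orientations are given as a unit quaternion [w, x, y, z].
In Python, from cell import env, kin, camera, calibration, job gives the robot as it stands. The module is installed in compiled form; this text tells all that it offers. Calls block until the motion is done:
- env.reach(position, orientation): joint-space move of the TCP to a pose.
- env.movel(position, velocity=0.15, rot=None, stop_force=None): straight line of the TCP; rot=None keeps the orientation; velocity is the mean speed in m/s. With stop_force (N) it stops when the force on the tool has changed by that much, and returns True; else False.
- env.goto_joints(angles): joint-space move.
- env.grip(opening, f_grip=None): finger opening in m; f_grip is the grip in N (None keeps the last); returns when the fingers have stopped.
- env.dwell(seconds).
- kin.inverse_kinematics(position, orientation): joint angles nearest the present ones, or None.
- env.get_state(): the state.
- camera(name): name is "scene" or "top" or "wrist"; returns (picture, depth): 480x640x3 uint8, blue, green, red; 480x640 float32, m along the optical axis (not along the pixel's ray), 0 where there is no reading.
- calibration(name): a dict with "fx", "fy", "cx", "cy" (pixels), "rvec" (rotation vector, rad) and "tvec" (3), from world to camera coordinates, as OpenCV has them. Camera axes: x right, y down, z forward; pixel columns grow to the right and rows downward; lengths in m; the calibration is good to about 2 mm. A picture is of the moment at which its call begins: read the wrist's pose just before it. calibration takes no time and is no camera call; for the wrist camera it gives the pose at the moment of the call.
A pose or a line that the arm cannot do raises env.PlanningError and nothing moves.
- job.job_done(): hands the job in, once; it reports no verdict.
The state is a dict: "time": time; "qpos": joint angles; "joint_velocities": joint speeds; "joint_torque": joint torques, N m; "tcp_pos": TCP position; "orientation": TCP orientation; "force": force on the tool from outside, world axes, zero at the start; "torque": the same for the moment, N m; "opening": finger opening in m.
Only numpy, scipy, OpenCV 4.12 (cv2) and the standard library are available. Lean on these libraries where they do the work, as an engineer would, in place of code of your own. Each camera call takes 0.05 s, during which the arm holds its last target. There are 200 camera calls.

## Working session

There is one attempt and no reset: what is moved stays moved. The work goes in short steps, each a Python script; the robot and the scene stay as the last script left them, time stands still between calls to the robot, and variables do not carry over. Pictures are saved under pics/ and viewed, about 8 in all and at most 12, crops included, and the job is handed in when it is done.

```bash
mkdir -p pics; cat > h.py <<'E'
import numpy as np, cv2
from cell import env, kin, camera, calibration, job
def snap(n,f=None):
    c=calibration(n); p,d=camera(n)
    if f: cv2.imwrite('pics/'+f,p)
    return p,d,c
def cloud(d,c):
    v,u=np.mgrid[:480,:640]
    P=np.stack([(u-c['cx'])/c['fx']*d,(v-c['cy'])/c['fy']*d,d],-1)
    R=cv2.Rodrigues(np.array(c['rvec'],float))[0]
    return (P-np.ravel(c['tvec']))@R
def q(yaw): # tool down, tool y axis at world angle yaw
    from scipy.spatial.transform import Rotation as Ro
    y=np.array([np.cos(yaw),np.sin(yaw),0]);z=np.array([0,0,-1.]);x=np.cross(y,z)
    r=Ro.from_matrix(np.stack([x,y,z],1)).as_quat()
    return np.array([r[3],*r[:3]])
E
python3 - <<'E'
from h import *
p,d,c=snap('top','top0.png'); np.savez('top0.npz',p=p,d=d,P=cloud(d,c))
print(c); print(env.get_state())
p2,d2,c2=snap('scene','scene0.png'); np.savez('scene0.npz',p=p2,d=d2,P=cloud(d2,c2))
E
```

```text
{'fx': 494.0688196677573, 'fy': 494.0688196677573, 'cx': 326.2427700595923, 'cy': 238.53123164111827, 'rvec': array([ 2.18144658, -2.19548134,  0.1283344 ]), 'tvec': array([0.03213174, 0.53695336, 1.16074034])}
{'time': 0.05, 'qpos': array([ 1.0788918 ,  0.47777858,  0.02234183,  1.55643566, -0.01150357,
        1.10928281, -0.08307869]), 'joint_velocities': array([-0.00039349, -0.0018708 ,  0.00101216, -0.00020173,  0.0003553 ,
       -0.00086843,  0.00074695]), 'joint_torque': array([ 2.60126537e-03, -5.98296976e+01,  1.61427096e+00, -2.82253826e+01,
        1.27071363e-02,  5.17911423e-03, -3.86691613e-05]), 'tcp_pos': array([ 0.25258203, -0.62547683,  0.30294673]), 'orientation': array([-8.57228853e-04,  9.81639034e-01,  1.90745954e-01, -2.32185813e-04]), 'force': array([-0.11701327, -0.37005751,  0.03162442]), 'torque': array([0.03510441, 0.02000476, 0.03308779]), 'opening': 0.08510334048635262}
```

View pics/top0.png

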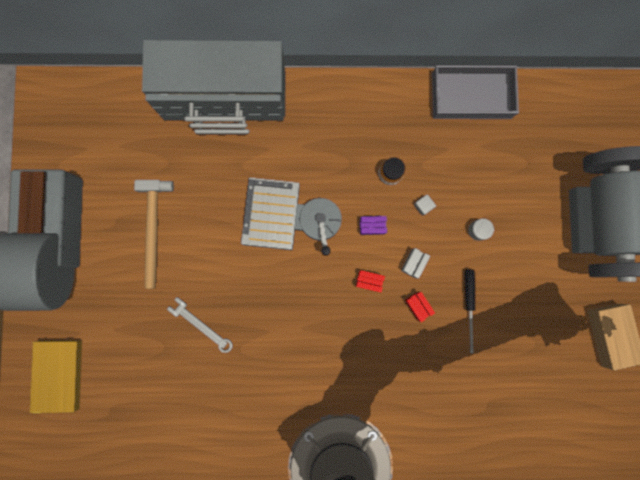

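View pics/scene0.png

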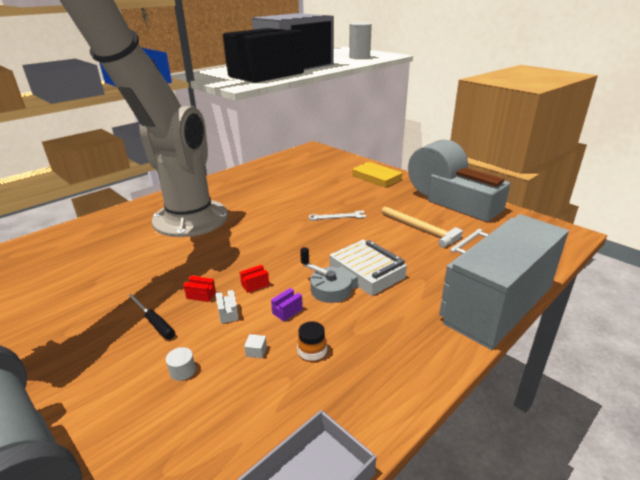

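The top view shows the chuck at about (270,213), the housing at (320,218), the knob at (326,251) and the grey slotted die block at (416,263). The red and purple look-alikes are at (371,281), (420,306) and (373,225). Next I'll measure these.

```bash
python3 - <<'E'
from h import *
D=np.load('top0.npz');P=D['P'];p=D['p']
hsv=cv2.cvtColor(p,cv2.COLOR_BGR2HSV)
def roi(u0,u1,v0,v1,m):
    M=np.zeros((480,640),bool);M[v0:v1,u0:u1]=1;return M&m&(D['d']>0)
def rect(M,n):
    X=P[M]; r=cv2.minAreaRect((X[:,:2]*1000).astype(np.float32)); print(n,M.sum(),'z',np.median(X[:,2]).round(4),'mean',X[:,:2].mean(0).round(4),'rect',np.round(r[0],1),np.round(r[1],1),round(r[2],1));return r
z=P[...,2]
print('bench z',np.median(z[300:320,240:340]))
rect(roi(385,450,240,285,z>.02),'die');rect(roi(385,450,240,285,(z>.034)),'dietop')
rect(roi(235,303,170,255,(z>.03)&(z<.06)),'chuck')
rect(roi(235,303,170,255,(z>.047)&(z<.06)),'stops')
X=P[roi(235,310,170,260,(z>.047)&(z<.06))]; print(X[::25].round(4).tolist())
rect(roi(310,345,235,265,z>.075),'knob')
rect(roi(300,345,195,240,(z>.025)&(z<.044)),'housing')
for n,b in dict(purple=(355,392,210,240),red1=(352,390,265,297),spacer=(412,440,190,218)).items(): rect(roi(*b,z>.02),n)
cv2.imwrite('pics/crop.png',cv2.resize(p[165:325,230:450],None,fx=3.6,fy=3.6,interpolation=cv2.INTER_CUBIC))
E
```

```text
bench z -0.0003417600575408323
die 467 z 0.0398 mean [ 0.4767 -0.1833] rect [ 477.  -184.2] [41.3 60.7] 61.7
dietop 306 z 0.0416 mean [ 0.4772 -0.1836] rect [ 477.1 -184.2] [41.4 60.3] 61.7
chuck 3501 z 0.0402 mean [0.5964 0.1594] rect [596.8 152.7] [139.4 160.7] 83.6
stops 492 z 0.0514 mean [0.6331 0.1879] rect [608.  159.6] [117.3 130.2] 84.7
[[0.6759, 0.2078, 0.0538], [0.6716, 0.194, 0.0514], [0.6687, 0.189, 0.0541], [0.667, 0.2081, 0.051], [0.6671, 0.1448, 0.0495], [0.6637, 0.1889, 0.055], [0.664, 0.1281, 0.0529], [0.662, 0.1564, 0.0514], [0.6604, 0.1708, 0.0476], [0.6571, 0.2032, 0.0526], [0.6524, 0.2102, 0.0524], [0.642, 0.2025, 0.0571], [0.6304, 0.2073, 0.0556], [0.6189, 0.2145, 0.0538], [0.6096, 0.2098, 0.0531], [0.5983, 0.2126, 0.0494], [0.5886, 0.2076, 0.0511], [0.5745, 0.2216, 0.0507], [0.5646, 0.2185, 0.0553], [0.5537, 0.2218, 0.0478]]
knob 70 z 0.089 mean [0.5049 0.0314] rect [504.7  32.2] [20.2 19.9] 88.1
housing 1252 z 0.0356 mean [0.586  0.0443] rect [585.   42.4] [98.  99.6] 89.8
purple 450 z 0.0399 mean [ 0.5683 -0.0838] rect [568.9 -84.2] [40.9 60.2] 1.5
red1 446 z 0.0397 mean [ 0.4352 -0.0736] rect [435.  -74.4] [60.2 40. ] 76.1
spacer 231 z 0.0297 mean [ 0.6184 -0.211 ] rect [ 619.3 -212.1] [35.9 36.4] 35.5
```

View pics/crop.png

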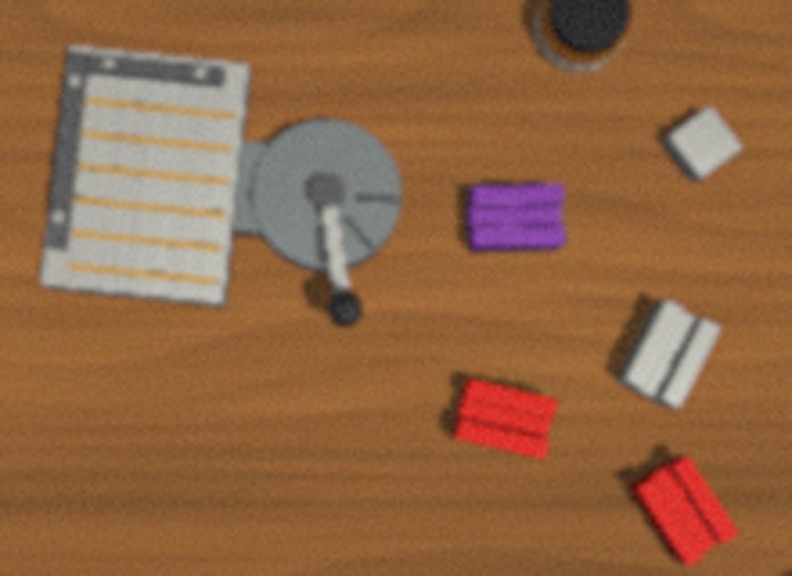

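The crop shows the lever at about (325,190)→(345,308), with the pi/4 mark at (358,232) and the pi/2 mark at (378,198). The chuck yaw comes out near -5.5°, and all the sizes agree with those given. I'll move over the chuck and refine from close by.

```bash
python3 - <<'E'
from h import *
env.reach([.56,.10,.36],q(np.deg2rad(-84)))
s=env.get_state();print(s['time'],s['tcp_pos'],s['qpos'].round(2))
p,d,c=snap('wrist','w1.png'); np.savez('w1.npz',p=p,d=d,P=cloud(d,c)); 
R=cv2.Rodrigues(c['rvec'])[0];print('cam',-R.T@np.ravel(c['tvec']))
E
```

```text
2.8833 [0.56028026 0.09897763 0.35985155] [ 0.21  0.32 -0.62  1.71  0.2   1.18 -1.93]
cam [0.62615632 0.10470369 0.43026578]
```

View pics/w1.png

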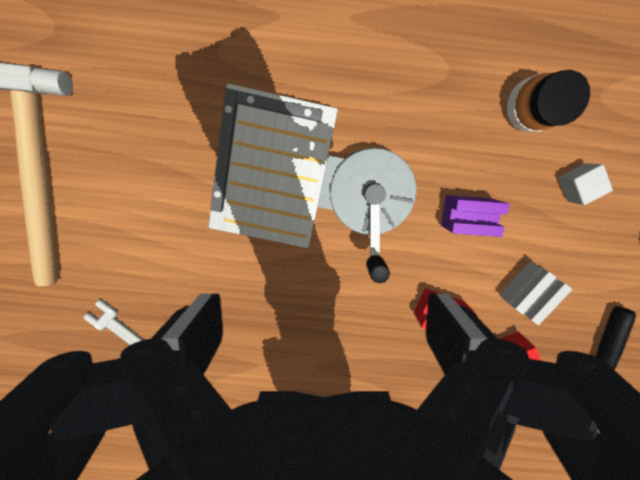

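The wrist view shows the chuck at about (270,165), the knob at (377,268) with its top towards the camera, the pivot at (375,193), and the die at (536,290). I'll fit the pose numerically.

```bash
python3 - <<'E'
from h import *
D=np.load('w1.npz');P=D['P'];p=D['p'];d=D['d'];z=P[...,2]
print('noise: bench',np.median(z[20:60,300:450]),np.std(z[20:60,300:450]),'chuck',np.median(z[180:200,245:260]))
M=np.zeros_like(z,bool);M[75:255,195:345]=1;M&=(d>0)
r=(M&(z>.047)&(z<.058)).astype(np.uint8); r=cv2.morphologyEx(r,cv2.MORPH_OPEN,np.ones((3,3)))
n,l,st,_=cv2.connectedComponentsWithStats(r);print(st.tolist())
X=P[r>0][:,:2]
yaw=np.deg2rad(-5.5)
for it in range(3):
    e=np.array([np.cos(yaw),np.sin(yaw)]);f=np.array([-e[1],e[0]])
    a=X@e;b=X@f
    bm=np.percentile(b,99.5);am=np.percentile(a,99.5)
    L=X[(b>bm-16)&(a<am-20)];S=X[(a>am-16)&(b<bm-20)]
    def fit(Y):
        v=cv2.fitLine(Y.astype(np.float32),cv2.DIST_HUBER,0,1e-5,1e-5).ravel();return v
    vl=fit(L);vs=fit(S)
    yl=np.arctan(vl[1]/vl[0]);ys=np.arctan(-vs[0]/vs[1]); print('yaw long,short deg',np.rad2deg([yl,ys]),len(L),len(S)); yaw=(yl*130+ys*90)/220
e=np.array([np.cos(yaw),np.sin(yaw)]);f=np.array([-e[1],e[0]])
bl=np.median(L@f);as_=np.median(S@e)
print('rail widths',np.percentile(L@f,[2,98])-bl,np.percentile(S@e,[2,98])-as_,'long ext',np.percentile(X@e,[.5,99.5]),'short ext',np.percentile(X@f,[.5,99.5]))
C=e*(as_-.006)+f*(bl-.006); print('yaw',yaw,'corner',C,'origin',C-.062*e-.045*f,'pivot pred',C-.062*e-.165*f)
def rect(b,lo,hi,nm):
    m=np.zeros_like(z,bool);m[b[2]:b[3],b[0]:b[1]]=1;m&=(d>0)&(z>lo)&(z<hi)
    Y=P[m];rr=cv2.minAreaRect((Y[:,:2]*1000).astype(np.float32));print(nm,m.sum(),np.median(Y[:,2]),np.round(rr[0],1),np.round(rr[1],1),round(rr[2],1),Y[:,:2].mean(0))
rect((360,400,240,290),.083,.1,'knob')
rect((325,420,145,238),.030,.0415,'housing');rect((360,390,175,205),.044,.07,'hub')
rect((490,580,250,330),.036,.05,'die')
E
```

```text
noise: bench 0.0004236398373047064 0.027144421904188313 chuck 0.040574319552757726
[[0, 0, 640, 480, 304607], [210, 88, 112, 124, 2593]]Traceback (most recent call last):
  File "<stdin>", line 16, in <module>
  File "<stdin>", line 15, in fit
cv2.error: OpenCV(4.12.0) /io/opencv/modules/imgproc/src/linefit.cpp:50: error: (-215:Assertion failed) count > 0 in function 'fitLine2D_wods'
```

```bash
cat > fit.py <<'E'
from h import *
D=np.load('w1.npz');P=D['P'];p=D['p'];d=D['d'];z=P[...,2]
M=np.zeros_like(z,bool);M[75:255,195:345]=1;M&=(d>0)
r=(M&(z>.047)&(z<.058)).astype(np.uint8); r=cv2.morphologyEx(r,cv2.MORPH_OPEN,np.ones((3,3)))
X=P[r>0][:,:2]
yaw=np.deg2rad(-5.5)
for it in range(3):
    e=np.array([np.cos(yaw),np.sin(yaw)]);f=np.array([-e[1],e[0]])
    a=X@e;b=X@f
    bm=np.percentile(b,99.5);am=np.percentile(a,99.5)
    L=X[(b>bm-.016)&(a<am-.02)];S=X[(a>am-.016)&(b<bm-.02)]
    fit=lambda Y: cv2.fitLine(Y.astype(np.float32),cv2.DIST_HUBER,0,1e-5,1e-5).ravel()
    vl=fit(L);vs=fit(S)
    yl=np.arctan(vl[1]/vl[0]);ys=np.arctan(-vs[0]/vs[1]); print('yaw long,short deg',np.rad2deg([yl,ys]),len(L),len(S)); yaw=(yl*130+ys*90)/220
e=np.array([np.cos(yaw),np.sin(yaw)]);f=np.array([-e[1],e[0]])
bl=np.median(L@f);as_=np.median(S@e)
print('rail widths',np.percentile(L@f,[2,98])-bl,np.percentile(S@e,[2,98])-as_,'long ext',np.percentile(X@e,[.5,99.5]),'short ext',np.percentile(X@f,[.5,99.5]))
C=e*(as_-.006)+f*(bl-.006); print('yaw',yaw,'corner',C,'origin',C-.062*e-.045*f,'pivot pred',C-.062*e-.165*f)
def rect(b,lo,hi,nm):
    m=np.zeros_like(z,bool);m[b[2]:b[3],b[0]:b[1]]=1;m&=(d>0)&(z>lo)&(z<hi)
    Y=P[m];rr=cv2.minAreaRect((Y[:,:2]*1000).astype(np.float32));print(nm,m.sum(),np.median(Y[:,2]),np.round(rr[0],1),np.round(rr[1],1),round(rr[2],1),Y[:,:2].mean(0))
rect((360,400,240,290),.083,.1,'knob')
rect((325,420,145,238),.030,.0415,'housing');rect((360,390,175,205),.044,.07,'hub')
rect((490,580,250,330),.036,.05,'die')
E
python3 fit.py
```

```text
yaw long,short deg [-6.3148336 -6.192609 ] 1248 1000
yaw long,short deg [-6.2501793 -6.123371 ] 1253 989
yaw long,short deg [-6.2501793 -6.123371 ] 1253 989
rail widths [-0.00530163  0.00641577] [-0.00574659  0.00587589] long ext [0.52114498 0.64931036] short ext [0.18241243 0.28288899]
yaw -0.108180806 corner [0.66274217 0.19990227] origin [0.59624597 0.16185946] pivot pred [0.58328958 0.04256097]
knob 329 0.09009922886817391 [505.4  32.8] [20.3 21. ] 7.5 [0.50603434 0.03320588]
housing 5566 0.036441176875493766 [585.5  46.5] [101.  104.1] 6.0 [0.58788514 0.04790302]
hub 377 0.05236044559130414 [583.7  43.4] [23.3 22.4] 51.0 [0.58412895 0.04395419]
die 1280 0.042207705147321334 [ 476.4 -183.4] [42.1 59.6] 61.8 [ 0.47763227 -0.18170716]
```

```bash
python3 - <<'E'
from h import *
pv=np.array([.5835,.0430]);yaw=-.108;r=.080
def pose(a,z):  # a lever angle
    t=yaw+np.pi+a; return [*(pv+r*np.array([np.cos(t),np.sin(t)])),z],q(t+np.pi/2)
po,o=pose(.241,.20);env.reach(po,o)
po,o=pose(.241,.133);env.movel(po,.1,stop_force=8)
s=env.get_state();print('down',s['tcp_pos'],s['force'])
env.grip(.015,20);s=env.get_state();print('grip',s['opening'],s['force'])
for a in np.linspace(.241,np.pi/4,7)[1:]:
    po,o=pose(a,.133);env.movel(po,.05,rot=o)
    s=env.get_state();print(round(a,3),s['tcp_pos'].round(4),s['force'].round(1))
env.grip(.06)
po,o=pose(np.pi/4,.21);env.movel(po,.15)
env.reach([.52,.10,.36],q(np.deg2rad(-84)))
p,d,c=snap('wrist','w2.png');P=cloud(d,c);z=P[...,2];m=(z>.083)&(z<.096)&(d>0)&(np.hypot(P[...,0]-pv[0],P[...,1]-pv[1])<.11)
k=P[m][:,:2].mean(0);t=np.arctan2(*(k-pv)[::-1]);print('knob',k,m.sum(),'lever',(t-yaw-np.pi)%(2*np.pi))
print(env.get_state()['time'])
E
```

```text
down [0.50468962 0.03263959 0.13346072] [-1.00661283  0.16581629  0.30480124]
grip 0.021746153880762845 [-1.37053926 -0.23293746  4.2205028 ]
0.332 [0.5057 0.025  0.1332] [-1.3 -0.6  3.8]
0.422 [0.5078 0.018  0.1332] [-0.6 -1.9  4.9]
0.513 [0.5104 0.0113 0.1332] [ 0.5 -1.6  4.5]
0.604 [0.5136 0.0049 0.1332] [ 0.9 -1.   4.4]
0.695 [ 0.5171 -0.0009  0.1332] [-0.8 -0.7  4.8]
0.785 [ 0.5215 -0.0068  0.1332] [ 0.5 -0.9  5. ]
knob [ 0.52271643 -0.00597034] 368 lever 0.7861771318685733
8.8
```

View pics/w2.png

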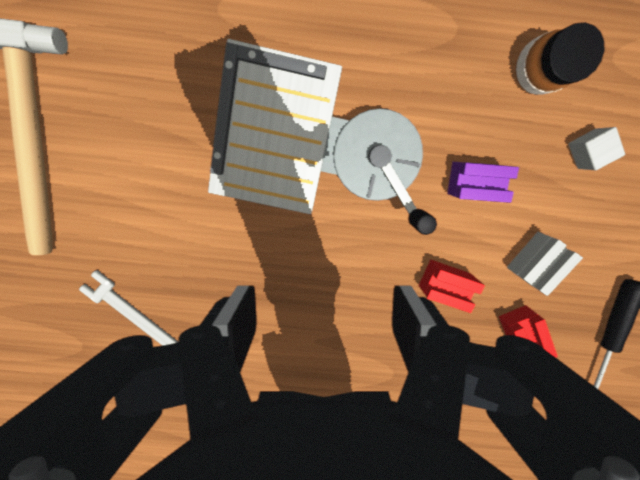

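The lever now measures 0.786 rad and covers the middle mark (knob at (425,222) in the image). Next I'll fetch the die.

```bash
python3 - <<'E'
from h import *
print(env.nose_length)
g=np.array([.4767,-.1837]);o=q(np.deg2rad(61.8-180))
env.grip(.085)
env.reach([*g,.21],o)
s=env.get_state();print(s['qpos'].round(2))
print(env.movel([*g,.090],.1,stop_force=8)); s=env.get_state();print(s['tcp_pos'],s['force'])
env.grip(.03,70);s=env.get_state();print('grip',s['opening'],s['force'],s['tcp_pos'])
env.movel([*g,.215],.15);s=env.get_state();print('lift',s['opening'],s['force'],s['time'])
yaw=-.108;e=np.array([np.cos(yaw),np.sin(yaw)]);f=np.array([-e[1],e[0]])
C=np.array([.6627,.1999]);t=C-.045*e-.032*f
env.movel([*t,.215],.2,rot=q(yaw-np.pi/2))
s=env.get_state();print('over',s['tcp_pos'],s['opening'],s['force'],s['time'])
p,d,c=snap('wrist','w3.png')
p,d,c=snap('scene');cv2.imwrite('pics/s3.png',cv2.resize(p[180:400,150:450],None,fx=2.6,fy=2.6))
E
```

```text
0.0726
[ 0.61  0.36 -0.45  2.01  0.21  0.81 -2.01]
False
[ 0.47709933 -0.18383274  0.09053367] [-0.25405601  0.02927065  0.08786843]
grip 0.03879273555777233 [-0.55345074  1.08887359  6.11929573] [ 0.47708217 -0.1836493   0.09060833]
lift 0.03888423716213751 [ 0.23919765  0.46424512 -6.69917858] 13.2333
over [0.6144821  0.17160007 0.21490238] 0.03883931296874246 [-0.03629517 -0.31426114 -5.94956637] 15.2917
```

View pics/w3.png

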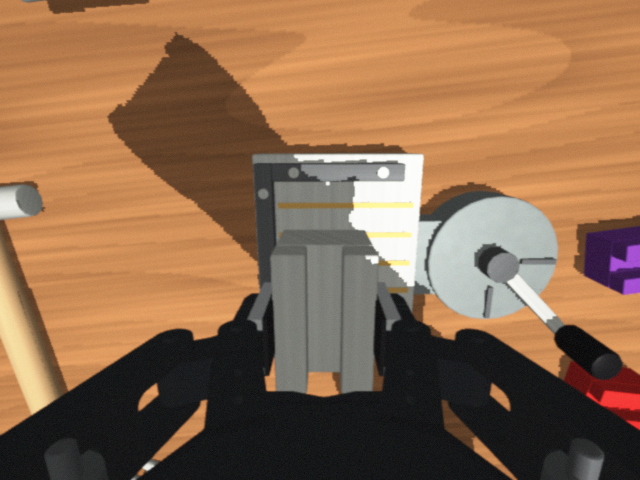

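View pics/s3.png

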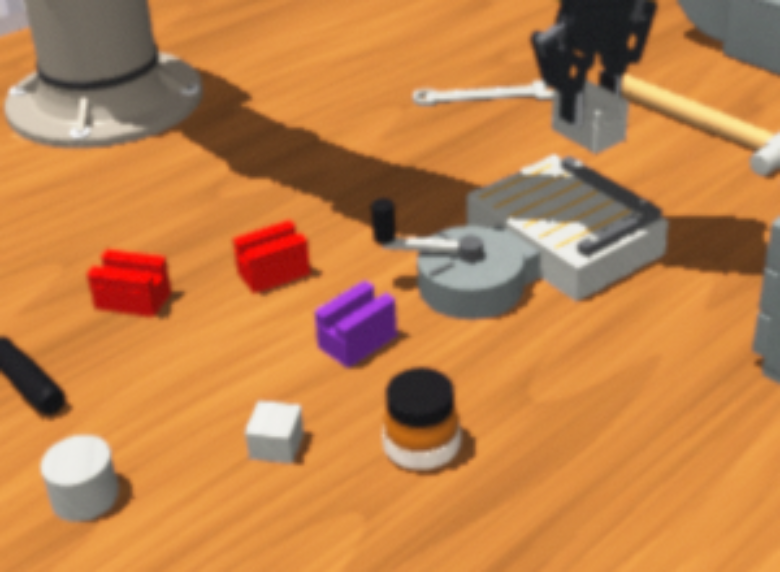

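The die is gripped squarely across its width, level and parallel to the rails. In the wrist view it is at (325,310), with the long rail at column 265 and the short rail at row 172. Now I'll lower it and press it into the corner.

```bash
cat >> h.py <<'E'
yaw=-.108;e=np.array([np.cos(yaw),np.sin(yaw)]);f=np.array([-e[1],e[0]]);C=np.array([.6627,.1999])
def rep(n):
    s=env.get_state();F=s['force'];T=s['tcp_pos'];r=T[:2]-C
    print(n,'t',round(s['time'],1),'tcp-corner e,f mm',np.round([r@e*1e3,r@f*1e3],2),'z',T[2].round(4),'F e,f,z',np.round([F[:2]@e,F[:2]@f,F[2]],1),'tau',s['torque'].round(2),'open',s['opening'].round(4));return s
def rel(a,b,z,v,**k):
    T=env.get_state()['tcp_pos'];return env.movel([*(T[:2]+a*e+b*f),T[2]+z],v,**k)
E
python3 - <<'E'
from h import *
rel(0,0,-.074,.1);rep('near')
print(rel(0,0,-.014,.02,stop_force=5));rep('touch')
print(rel(.03,0,0,.02,stop_force=8));rep('short')
print(rel(0,.03,0,.02,stop_force=8));rep('long')
E
```

```text
Traceback (most recent call last):
  File "h.py", line 20, in rep
    print(n,'t',round(s['time'],1),'tcp-corner e,f mm',np.round([r@e*1e3,r@f*1e3],2),'z',T[2].round(4),'F e,f,z',np.round([F[:2]@e,F[:2]@f,F[2]],1),'tau',s['torque'].round(2),'open',s['opening'].round(4));return s
                                                                                                                                                                                      ^^^^^^^^^^^^^^^^^^
AttributeError: 'float' object has no attribute 'round'
```

```bash
sed -i "s/s\['opening'\].round(4)/round(s['opening'],4)/" h.py
python3 - <<'E'
from h import *
rep('near')
print(rel(0,0,-.014,.02,stop_force=5));rep('touch')
print(rel(.03,0,0,.02,stop_force=8));rep('short')
print(rel(0,.03,0,.02,stop_force=8));rep('long')
E
```

```text
near t 16.3 tcp-corner e,f mm [-44.45 -32.61] z 0.1416 F e,f,z [-0.6 -0.3 -5.5] tau [-0.04 -0.06  0.04] open 0.0391
True
touch t 16.8 tcp-corner e,f mm [-44.52 -32.74] z 0.1307 F e,f,z [-0.8 -0.4  5.2] tau [-0.09  0.07  0.  ] open 0.0385
True
short t 17.2 tcp-corner e,f mm [-44.3  -32.69] z 0.1307 F e,f,z [-1.1 -1.1  4.9] tau [-0.05 -0.04 -0.03] open 0.0386
True
long t 17.7 tcp-corner e,f mm [-44.23 -32.32] z 0.1308 F e,f,z [-0.3 -1.   4.3] tau [-0.04 -0.01  0.01] open 0.0387
```

```bash
python3 - <<'E'
from h import *
rel(0,0,.0004,.01);rep('up')
for a,b,n in ((.002,0,'e'),(0,.002,'f')):
    for i in range(14):
        env_t=rel(a,b,0,.02,stop_force=20);s=rep(n+str(env_t))
        F=s['force'][:2]
        if (F@e if a else F@f)<-7: break
E
```

```text
up t 18.0 tcp-corner e,f mm [-44.26 -32.38] z 0.1309 F e,f,z [ 0.1 -0.4 -2.1] tau [ 0.04 -0.17 -0.04] open 0.0386
eFalse t 18.3 tcp-corner e,f mm [-43.64 -32.24] z 0.1309 F e,f,z [-5.5 -1.4  4. ] tau [-0.08  1.03  0.01] open 0.039
eFalse t 18.5 tcp-corner e,f mm [-43.3  -32.16] z 0.131 F e,f,z [-6.1 -2.2  5.6] tau [-0.04  1.18  0.07] open 0.0385
eFalse t 18.8 tcp-corner e,f mm [-43.21 -32.14] z 0.131 F e,f,z [-6.6 -2.2  5.1] tau [-0.17  1.45  0.04] open 0.0385
eFalse t 19.0 tcp-corner e,f mm [-43.22 -32.19] z 0.131 F e,f,z [-7.6 -2.6  5.3] tau [-0.17  1.5   0.02] open 0.0389
fFalse t 19.3 tcp-corner e,f mm [-43.6  -31.14] z 0.1309 F e,f,z [-3.7 -4.2  4.3] tau [-0.84  0.72 -0.07] open 0.0386
fFalse t 19.6 tcp-corner e,f mm [-43.5  -30.39] z 0.1309 F e,f,z [-3.1 -4.6  3.7] tau [-0.94  0.48 -0.06] open 0.0386
fFalse t 19.8 tcp-corner e,f mm [-43.33 -29.85] z 0.1309 F e,f,z [-2.  -5.4  4. ] tau [-1.    0.5  -0.07] open 0.0386
fFalse t 20.1 tcp-corner e,f mm [-43.18 -29.37] z 0.1309 F e,f,z [-3.  -5.3  3.8] tau [-1.05  0.46 -0.09] open 0.0386
fFalse t 20.3 tcp-corner e,f mm [-43.04 -28.97] z 0.1309 F e,f,z [-2.5 -5.2  3.7] tau [-1.14  0.49 -0.12] open 0.0386
fFalse t 20.6 tcp-corner e,f mm [-43.   -28.91] z 0.1309 F e,f,z [-2.8 -6.3  6. ] tau [-1.33  0.69 -0.08] open 0.0389
fFalse t 20.8 tcp-corner e,f mm [-42.99 -28.88] z 0.1309 F e,f,z [-3.  -6.9  5.4] tau [-1.32  0.69 -0.12] open 0.0386
fFalse t 21.1 tcp-corner e,f mm [-42.99 -28.86] z 0.1309 F e,f,z [-2.8 -6.6  5.1] tau [-1.33  0.75 -0.1 ] open 0.0385
fFalse t 21.3 tcp-corner e,f mm [-43.01 -28.83] z 0.1309 F e,f,z [-4.1 -7.2  5.6] tau [-1.32  0.69 -0.12] open 0.0388
```

It was only friction: the block is pressed against the chuck top and the arm is compliant. I'll hover it just clear, slide to the stops, then set it down.

```bash
cat >> h.py <<'E'
def ab(a,b,z,v,**k): return env.movel([*(C+a*e+b*f),z],v,rot=q(yaw-np.pi/2),**k)
E
python3 - <<'E'
from h import *
ab(-.043,-.029,.134,.03);s=rep('hover')
a=-.043;b=-.029;z=.1325
ab(a,b,z,.02);rep('z')
while a<-.022:
    a+=.002;ab(a,b,z,.02);s=rep('e %.3f'%a)
    if s['force'][:2]@e<-6:break
while b<-.010:
    b+=.002;ab(a,b,z,.02);s=rep('f %.3f'%b)
    if s['force'][:2]@f<-6:break
E
```

```text
hover t 21.6 tcp-corner e,f mm [-43.24 -28.93] z 0.1335 F e,f,z [-0.4  0.2 -5.7] tau [ 0.03 -0.   -0.06] open 0.039
z t 21.8 tcp-corner e,f mm [-43.3  -28.83] z 0.132 F e,f,z [ 0.4 -0.2 -6.3] tau [-0.03 -0.02 -0.05] open 0.0389
e -0.041 t 22.1 tcp-corner e,f mm [-40.78 -28.96] z 0.1325 F e,f,z [-0.1  0.6 -5.1] tau [ 0.04 -0.03 -0.02] open 0.0388
e -0.039 t 22.3 tcp-corner e,f mm [-38.81 -29.03] z 0.1325 F e,f,z [-0.8 -0.2 -5.7] tau [ 0.03  0.   -0.03] open 0.0392
e -0.037 t 22.6 tcp-corner e,f mm [-36.83 -29.05] z 0.1325 F e,f,z [-0.1  0.1 -6. ] tau [-0.04 -0.02  0.02] open 0.0386
e -0.035 t 22.8 tcp-corner e,f mm [-34.84 -29.05] z 0.1325 F e,f,z [ 0.1  0.1 -6.4] tau [-0.05  0.02 -0.  ] open 0.0388
e -0.033 t 23.1 tcp-corner e,f mm [-32.82 -29.09] z 0.1325 F e,f,z [ 0.1 -0.9 -6.5] tau [-0.02  0.02 -0.01] open 0.0387
e -0.031 t 23.3 tcp-corner e,f mm [-30.86 -29.02] z 0.1325 F e,f,z [-0.5 -0.3 -5.8] tau [ 0.01  0.01 -0.02] open 0.0388
e -0.029 t 23.6 tcp-corner e,f mm [-28.91 -28.98] z 0.1325 F e,f,z [ 0.2 -0.  -6.2] tau [ 0.04  0.02 -0.01] open 0.0387
e -0.027 t 23.8 tcp-corner e,f mm [-28.45 -28.88] z 0.1322 F e,f,z [-4.7 -0.7 -2.1] tau [ 0.04  1.12 -0.  ] open 0.0385
e -0.025 t 24.1 tcp-corner e,f mm [-28.1  -28.74] z 0.132 F e,f,z [-10.8  -1.5   1. ] tau [-0.06  2.24  0.02] open 0.0389
f -0.027 t 24.3 tcp-corner e,f mm [-28.07 -27.78] z 0.1315 F e,f,z [-9.3 -3.4 -0.7] tau [-0.42  2.15  0.01] open 0.0387
f -0.025 t 24.6 tcp-corner e,f mm [-28.03 -26.51] z 0.1311 F e,f,z [-9.5 -3.6 -3.8] tau [-0.65  2.04 -0.02] open 0.0388
f -0.023 t 24.8 tcp-corner e,f mm [-28.   -25.92] z 0.1311 F e,f,z [-10.   -7.   -1.4] tau [-1.36  2.4  -0.06] open 0.0389
```

```bash
python3 - <<'E'
from h import *
a,b,z=-.031,-.026,.1325
ab(a,b,z,.02);rep('back')
while b<-.008:
    b+=.002;ab(a,b,z,.02);s=rep('f %.3f'%b)
    if s['force'][:2]@f<-4:break
E
```

```text
back t 25.3 tcp-corner e,f mm [-30.55 -25.68] z 0.1329 F e,f,z [ 0.2  0.3 -5.5] tau [ 0.    0.02 -0.01] open 0.0387
f -0.024 t 25.6 tcp-corner e,f mm [-30.89 -23.49] z 0.1326 F e,f,z [-0.  -0.3 -6.3] tau [ 0.07 -0.    0.  ] open 0.0384
f -0.022 t 25.8 tcp-corner e,f mm [-31.05 -21.66] z 0.1325 F e,f,z [ 0.3 -0.7 -5.7] tau [ 0.03  0.03 -0.03] open 0.0385
f -0.020 t 26.1 tcp-corner e,f mm [-31.05 -19.76] z 0.1325 F e,f,z [ 0.1  0.8 -5.3] tau [ 0.03  0.03 -0.  ] open 0.0384
f -0.018 t 26.3 tcp-corner e,f mm [-30.92 -18.13] z 0.1325 F e,f,z [ 0.8 -0.7 -6.4] tau [-0.18 -0.03  0.04] open 0.0389
f -0.016 t 26.6 tcp-corner e,f mm [-30.83 -17.83] z 0.1323 F e,f,z [-1.  -5.1 -3. ] tau [-1.21  0.25  0.16] open 0.0387
```

```bash
cat >> h.py <<'E'
def tilt():
    from scipy.spatial.transform import Rotation as Ro
    w,x,y,z=env.get_state()['orientation'];R=Ro.from_quat([x,y,z,w]).as_matrix()
    print('  tilt e,f mrad',np.round([R[:2,2]@e*1e3,R[:2,2]@f*1e3],1),'yaw err mrad',round(1e3*((np.arctan2(R[1,1],R[0,1])-(yaw-np.pi/2)+np.pi)%(2*np.pi)-np.pi),1))
E
python3 - <<'E'
from h import *
ab(-.0295,-.0192,.1325,.02);rep('clear');tilt()
ab(-.0295,-.0192,.1298,.02);rep('down');tilt()
for a,b in ((-.028,-.0175),(-.0265,-.016),(-.025,-.0145),(-.0235,-.013)):
    ab(a,b,.1298,.015);rep('press');tilt()
env.dwell(.5);rep('hold');tilt()
E
```

```text
clear t 26.9 tcp-corner e,f mm [-29.42 -18.64] z 0.1326 F e,f,z [-0.5 -0.  -5.9] tau [ 0.03 -0.02  0.03] open 0.039
  tilt e,f mrad [0.3 1.1] yaw err mrad 0.1
down t 27.2 tcp-corner e,f mm [-29.17 -18.32] z 0.1307 F e,f,z [-1.2  0.8  1.3] tau [-0.08  0.36 -0.06] open 0.0386
  tilt e,f mrad [1.3 1.2] yaw err mrad 0.4
press t 27.5 tcp-corner e,f mm [-28.9  -18.04] z 0.1307 F e,f,z [-7.1 -5.2  9.4] tau [-0.75  1.57  0.04] open 0.0388
  tilt e,f mrad [-1.8 -2.2] yaw err mrad -0.0
press t 27.8 tcp-corner e,f mm [-28.64 -17.7 ] z 0.1308 F e,f,z [-12.1  -8.3  16.5] tau [-1.5   2.81  0.02] open 0.0393
  tilt e,f mrad [-4.7 -5.2] yaw err mrad -0.2
press t 28.1 tcp-corner e,f mm [-28.34 -17.38] z 0.1308 F e,f,z [-18.5 -11.8  23.1] tau [-2.23  3.91  0.1 ] open 0.0387
  tilt e,f mrad [-7.5 -8.3] yaw err mrad -0.2
press t 28.3 tcp-corner e,f mm [-28.08 -17.08] z 0.1309 F e,f,z [-23.3 -16.   29. ] tau [-2.96  5.07  0.23] open 0.0386
  tilt e,f mrad [-10.4 -11.4] yaw err mrad -0.2
hold t 28.8 tcp-corner e,f mm [-28.13 -17.09] z 0.1308 F e,f,z [-22.7 -15.8  28.7] tau [-2.94  5.12  0.18] open 0.0387
  tilt e,f mrad [-10.5 -11.3] yaw err mrad -0.3
```

It is firmly pressed, but the tool leans about 10 mrad and the downward load is high, so friction masks the bearing on the stops. I'll redo it: press while hovering with the lean trimmed out, then set down lightly.

```bash
cat >> h.py <<'E'
from scipy.spatial.transform import Rotation as Ro
def mv(a,b,z,ce,cf,v=.015):
    w=np.r_[-ce*f+cf*e,0]; o=q(yaw-np.pi/2)
    r=(Ro.from_rotvec(w)*Ro.from_quat([o[1],o[2],o[3],o[0]])).as_quat()
    env.movel([*(C+a*e+b*f),z],v,rot=np.array([r[3],*r[:3]]))
def lean():
    w,x,y,z=env.get_state()['orientation'];R=Ro.from_quat([x,y,z,w]).as_matrix();return R[:2,2]@e,R[:2,2]@f
E
python3 - <<'E'
from h import *
ab(-.030,-.0195,.134,.03);rep('off');tilt()
ab(-.030,-.0195,.1295,.015);rep('flatten');tilt()
ab(-.030,-.0195,.1318,.02);rep('hover');tilt()
ce=cf=0;z=.1318
for a,b in ((-.028,-.0175),(-.0265,-.016),(-.025,-.0145),(-.025,-.0140)):
    mv(a,b,z,ce,cf);s=rep('press');l=lean();ce-=.8*l[0];cf-=.8*l[1]
    z+=np.clip((3-(s['force'][2]+0))*-.00015,-.0006,.001)*-1*-1
    tilt()
print(a,b,z,ce,cf)
E
```

```text
off t 29.3 tcp-corner e,f mm [-29.85 -19.29] z 0.1337 F e,f,z [-0.3  0.4 -5.5] tau [-0.01  0.03 -0.04] open 0.0386
  tilt e,f mrad [0.  0.5] yaw err mrad -0.0
flatten t 29.8 tcp-corner e,f mm [-29.7  -19.03] z 0.1307 F e,f,z [-3.1 -1.1  5.1] tau [-0.4   0.77  0.04] open 0.0386
  tilt e,f mrad [0.9 0.2] yaw err mrad 0.0
hover t 30.0 tcp-corner e,f mm [-30.04 -19.5 ] z 0.1314 F e,f,z [-0.2  0.5 -5.9] tau [-0.01 -0.01 -0.02] open 0.0386
  tilt e,f mrad [-0.3  0.1] yaw err mrad 0.1
press t 30.4 tcp-corner e,f mm [-28.56 -18.02] z 0.1311 F e,f,z [-2.3 -2.1 -6.5] tau [-0.41  0.58  0.08] open 0.0385
  tilt e,f mrad [-1.7 -1.3] yaw err mrad 0.0
press t 30.7 tcp-corner e,f mm [-28.41 -17.78] z 0.1309 F e,f,z [-9.4 -7.9  1.9] tau [-1.29  2.05  0.22] open 0.039
  tilt e,f mrad [-3.3 -3.6] yaw err mrad 0.1
press t 31.0 tcp-corner e,f mm [-28.29 -17.69] z 0.1309 F e,f,z [-15.6 -11.7  11. ] tau [-2.21  3.51  0.27] open 0.0383
  tilt e,f mrad [-3.9 -4.3] yaw err mrad -0.2
press t 31.2 tcp-corner e,f mm [-28.45 -17.9 ] z 0.1309 F e,f,z [-13.3 -11.7   5.3] tau [-2.27  3.19  0.3 ] open 0.0389
  tilt e,f mrad [-1.6 -1.8] yaw err mrad -0.4
-0.025 -0.014 0.1323903779077703 0.008310533831577312 0.008735967094800227
```

```bash
python3 - <<'E'
from h import *
ce,cf,z=.0095,.0102,.1321
for a,b in ((-.0247,-.0136),(-.0243,-.0132),(-.0243,-.0130)):
    mv(a,b,z,ce,cf);s=rep('press');tilt();l=lean();ce-=.8*l[0];cf-=.8*l[1]
    z+=np.clip((s['force'][2]-5)*.00015,-.0006,.001)
env.dwell(.5);rep('hold');tilt()
p,d,c=snap('wrist','w4.png')
p,d,c=snap('scene');cv2.imwrite('pics/s4.png',cv2.resize(p[200:340,270:450],None,fx=4.2,fy=4.2,interpolation=cv2.INTER_CUBIC))
E
```

```text
press t 31.5 tcp-corner e,f mm [-28.54 -18.01] z 0.1308 F e,f,z [-15.4 -11.1   7.7] tau [-2.62  3.63  0.32] open 0.0391
  tilt e,f mrad [-0.2 -0.1] yaw err mrad -0.5
press t 31.7 tcp-corner e,f mm [-28.51 -17.94] z 0.1308 F e,f,z [-15.1 -12.6   5.9] tau [-2.64  3.78  0.31] open 0.0388
  tilt e,f mrad [-1.1 -0.8] yaw err mrad -0.5
press t 32.0 tcp-corner e,f mm [-28.53 -17.96] z 0.1308 F e,f,z [-14.3 -12.2   5.7] tau [-2.73  3.71  0.29] open 0.0386
  tilt e,f mrad [-0.3 -0.5] yaw err mrad -0.6
hold t 32.5 tcp-corner e,f mm [-28.53 -17.94] z 0.1308 F e,f,z [-15.4 -13.9   6.1] tau [-2.71  3.76  0.36] open 0.0387
  tilt e,f mrad [-0.3 -0.5] yaw err mrad -0.6
```

View pics/w4.png

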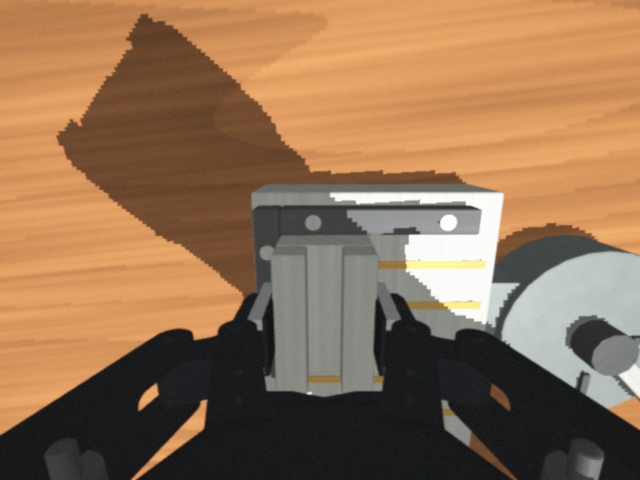

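View pics/s4.png

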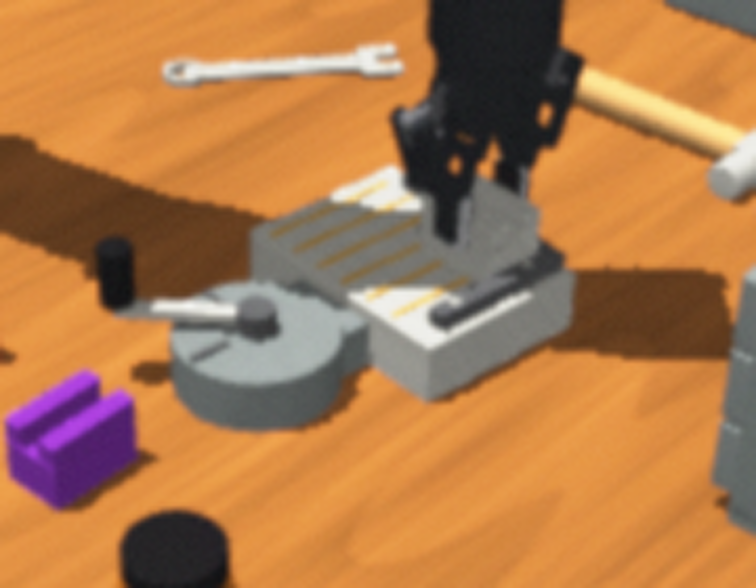

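The die sits flat in the corner: its end is on the short rail (row 235 in the wrist view) and its side on the long rail (column 272). The lever is still on the middle mark. Handing in.

```bash
python3 - <<'E'
from h import *
rep('final');tilt();job.job_done()
E
```

```text
final t 32.6 tcp-corner e,f mm [-28.54 -17.94] z 0.1308 F e,f,z [-15.8 -13.9   5.1] tau [-2.73  3.74  0.36] open 0.0389
  tilt e,f mrad [-0.4 -0.5] yaw err mrad -0.5
the job is handed in; nothing more can be done
```

I set the lever to half hold, then fetched the slotted die block and pressed it into the corner of the chuck. I handed the job in at 32.6 s with the block still gripped and pressed there.

**Lever:** it measured 0.786 rad after I let go, against a target of 0.785. The last pictures still show it pointing between the outer two marks.

**Die block, last readings:**
- It pushes with about 16 N on the short stop and 14 N on the long stop.
- The gripper leans less than 1 mrad, and the block was parallel to the rails in the last wrist picture. Its height matches first contact with the chuck top to about 0.1 mm.
- The downward load on the chuck is about 11 N, including the block's own weight. Friction there could take at most roughly 7 N of the sideways push, so both stops should still be carrying a firm load.

**What went wrong or disagreed:**
- My first slide toward the stops stalled on chuck friction. I lifted the block slightly and approached again.
- My first press leaned the gripper about 10 mrad with about 29 N pushing up on the tool. I backed off and redid it with the lean corrected.
- The block met the stops about 1.5–2 mm beyond where the camera put them. That is within the 2 mm calibration accuracy, and I relied on the force contact.

I touched nothing else on the bench, though I did not re-measure the other objects afterward.

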